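# Offer a painted cabinet door up to its hinge and hold it for the pin

## Robot

A 7-joint arm with a two-finger parallel gripper is mounted at the origin on the work surface. World frame = base frame: x ahead of the robot, y to its left, z up, the work surface at z = 0. Lengths are in m, angles in rad, forces in N, time in s.
With the tool pointing down it reaches from about 0.4 to 0.85 m from the base axis. Payload 4.5 kg.
Tool frame: the origin (TCP) lies on the centre line of the jaws, within the pads' length; the fingertips stand 11 mm ahead of it and the grasp point (between the pads) lies 8 mm behind it; z points along the fingers, y is the direction in which the jaws open and shut (so a half turn about z gives the same grasp; the last joint's range is limited). The gripper opens to 88 mm and grips with 3 to 60 N. Pads are 18 mm wide; open, the fingers measure 123 mm over their backs; the gripper's body (75 mm by 187 mm) begins 45 mm behind the grasp point.
Start: joints at [1.283, 0.689, -0.195, 1.565, 0.157, 0.902, -0.215], TCP at [0.198, -0.593, 0.25] pointing down, gripper open.
Joint ranges: [-3.01, 3.01], [-0.46, 2.08], [-1.47, 1.51], [0.13, 2.56], [-1, 4.14], [0.04, 2.09], [-2.66, 2.66]. Speed limits (rad/s): [2.57, 2.57, 3.14, 3.14, 3.14, 3.14, 3.14].

## Interface

Orientations are given as a unit quaternion [x, y, z, w].
In Python, from plant import r, snapshot gives the robot as it stands.
- The arm moves only by the tool drive_tool, never from a script. Its argument "commands" is a list of rows, each an object of numbers: "wx", "wy", "wz": the turn, a rotation vector about the tool's x, y, z in rad; "dx", "dy", "dz": the shift along the tool's x, y, z in m; "claw": the opening, from 0 (shut) to 1 (fully open). A call has 1 to 12 rows; each row shifts and turns the commanded pose from where the row before left it, along the tool's axes as they then stand; what a row does not reach is not made up. A row lasts 1/10 s, in which the tool goes at most 50 mm and 8.59 degrees, less where a joint would pass 70% of its speed; a pose out of reach is approached as far as the arm can. A call is refused whole if a number of a shift passes 0.05 or a number of a turn 0.15, either way. A call with a gripper value outside its range is refused whole. The fingers move at their own pace and stop on an object; "grip_force" is the grip in N (left out, the last holds). Time passes only in rows, so rows that do not move let the fingers close. It gives the time, the measured TCP pose, the force and the opening at its end, in the units of the state.
- r.get_state(): the state, without advancing time (a new reading comes with each control period).
- snapshot(name): name is "scene" or "top" or "wrist"; returns a dict with "color" (400x640x3 uint8, red, green, blue), "fx", "fy", "cx", "cy" (pixels), "dist" ([k1, k2, p1, p2, k3] as OpenCV has them; the pictures are not rectified), "world_to_cam" (4x4, takes a point from world to camera coordinates); the wrist camera has in their place "T_tool_cam" (4x4, takes a point from camera to tool coordinates, whose origin is the TCP and whose axes are the flange's). Camera axes: x right, y up, looking along -z (the intrinsics and any distortion apply to the point x, -y, -z); pixel columns grow to the right and rows downward; lengths in m; the calibration is good to about 2 mm. A picture is of the moment at which its call begins: read the wrist's pose just before it. There is no depth.
- r.finish_job(): hands the job in, once; it reports no verdict.
The state is a dict: "clock": time; "q": joint angles; "qd": joint speeds; "joint_torque": joint torques, N m; "tool_pos": TCP position; "eef_rot": TCP orientation; "contact_force": force on the tool from outside, world axes, zero at the start; "moment": the same for the moment, N m; "opening": opening from 0.0 (shut) to 1.0 (fully open).
Only numpy, scipy, OpenCV 4.12 (cv2) and the standard library are available. Lean on these libraries where they do the work, as an engineer would, in place of code of your own. Each camera call takes 0.05 s, during which the arm holds its last target. There are 200 camera calls.

## Task

Lift the small grey door out of its drying stand and bring it to the wooden jamb block, so that its single steel hinge knuckle sits between the two knuckles on the jamb, all three holes in one line, with the door upright and in line with the face of the block that carries the hinge, like a closed door. Be gentle, the paint is fresh and the jamb must not be knocked hard, and leave the pin, the tin and the tape roll alone. Finish while still holding the door there in the gripper, steady and not resting on or leaning against the jamb, ready for a colleague to drop the pin in.

Things in the scene. Friction and masses are not known exactly. Their poses are not given: they have to be found in the camera images.
- door_mid (a point): Centre of the small grey painted door: 18 mm thick along its x, 100 mm wide along its y, 120 mm tall along its z (up), about 0.25 kg. It starts upright in the stand, its lower 22 mm in the slot (about 1.5 mm play each side); pinch it across the 18 mm at its top edge and lift straight up. The hinge leaf is on the +x face near the -y edge; the knuckle stands past that edge.
- door_knuckle (a point): Centre of the door's knuckle, half-way up its vertical hole: a steel tube 24 mm outside, 12 mm hole, 30 mm tall. In the door's axes it lies at x = +10.5 mm, y = -67 mm, z = 0 from door_mid. Axes as the door's.
- stand_slot (a point): Floor of the slot of the pale wooden drying stand, 12 mm above the bench. The stand is fixed; foot 110 x 75 mm, two cleats 22 mm high along its y with a 21 mm slot between. Its axes are the door's axes at the start.
- jamb_gap (a point): Where door_knuckle must come: on the jamb's pin axis (z, vertical), half-way up the 38 mm gap between its two steel knuckles (tubes 24 mm outside, 12 mm hole, 22 mm tall), 85 mm above the bench; the door's knuckle has 4 mm room above and below. The door's axes must come parallel to these; the door then extends to +y, its edge 5 mm from the jamb's knuckles. The gap is open to +y and +x.
- jamb: The fixed jamb block, origin under the centre of its post at bench height: a brown wooden post 56 x 56 mm, top 140 mm above the bench, on a 12 mm plywood foot (x -55 to 55, y -65 to 35 mm). Its hinge leaf is on its +x face (the front, away from the robot). jamb_gap is at x = +29.5, y = +45, z = 85 mm.
- door: The same door; origin under the centre of its lower edge, 60 mm below door_mid, axes as there. Its steel hinge leaf, 3 mm thick, covers y = -49 to -13 mm and z = 29 to 91 mm of the +x face, so the top edge is bare wood from y = -13 to +50 mm. At the start the origin is on the slot floor, 12 mm above the bench.
- pin_mid (a point): Bystander: the steel hinge pin, 8 mm thick and 100 mm long, in a shallow blue dish 100 x 130 x 16 mm; centre of the pin.
- tin_mid (a point): Bystander: small paint tin 74 mm across, 80 mm tall; its centre.
- tape_mid (a point): Bystander: blue roll of masking tape lying flat, 100 mm across, 30 mm high; its centre.
Not all that is in view belongs to the job. What is shaped like the door but yellow is not meant.

How it is judged:
On the way:
1. the door is lifted clear of the stand in the gripper (z of door in the frame of stand_slot above 0.024 m and contact force between the fingers and door above 1 N), for 0.2 s.
At the end, for the whole second after the job is handed in: The door is held by the fingers, off the bench, still (below 20 mm/s), its knuckle within 4 mm of the jamb's pin axis and within 4 mm of mid-gap in height, upright within 0.08 rad and in line with the jamb within 0.2 rad, touching the jamb with less than 0.7 N (horizontal distance between door_knuckle and jamb_gap below 0.004 m and z of door_knuckle in the frame of jamb_gap between -0.004 and 0.004 m and angle between the z axis of door and the z axis of jamb_gap, either way round below 0.08 rad and angle between the y axis of door and the y axis of jamb_gap, either way round below 0.2 rad and height (world z) of door above 0.018 m and contact force between the fingers and door above 2 N and contact force between door and jamb below 0.7 N and linear speed of door below 0.02 m/s); the arm keeps its last pose, push and grip.
It fails at once if the door or the arm knocks the jamb hard (over 20 N) (contact force between any of door, the arm, the fingers and jamb above 20 N).
It fails at once if the pin is moved over 20 mm (distance of pin_mid from where it was at the start of the episode above 0.02 m).
It fails at once if the tin is moved over 20 mm (distance of tin_mid from where it was at the start of the episode above 0.02 m).
It fails at once if the tape roll is moved over 20 mm (distance of tape_mid from where it was at the start of the episode above 0.02 m).
It also fails if it takes over 51 s, if anything falls off the work surface, if the arm or the gripper's body presses on something with over 40 N, if the wrist force passes 120 N, or if a joint passes its speed limit or range.

## Working session

There is one attempt and no reset: what is moved stays moved. The work goes in short steps, Python scripts to look and compute and a tool call to move; the robot and the scene stay as the last step left them, time stands still between calls to the robot, and variables do not carry over. Pictures are saved under pics/ and viewed, on a budget of 10 in all, crops included, one or two more only if the job needs it, and the job is handed in when it is done.

Besides the shell and the picture viewer there is one more tool, called after "Emit:" as name(argument=value, ...) on one line, values as JSON. drive_tool: Moves the arm, as the interface text tells. Its arguments: {"type":"object","properties":{"commands":{"type":"array","items":{"type":"object","properties":{"wx":{"type":"number"},"wy":{"type":"number"},"wz":{"type":"number"},"dx":{"type":"number"},"dy":{"type":"number"},"dz":{"type":"number"},"claw":{"type":"number"}}}},"grip_force":{"type":"number"}},"required":["commands"]}

```bash
mkdir -p pics; ls; cat > h.py <<'E'
import numpy as np, cv2
from scipy.spatial.transform import Rotation as R
from plant import r, snapshot
def cam(name):
    s0=r.get_state(); s=snapshot(name)
    if 'world_to_cam' in s: W=np.array(s['world_to_cam'])
    else:
        T=np.eye(4);T[:3,:3]=R.from_quat(s0['eef_rot']).as_matrix();T[:3,3]=s0['tool_pos']
        W=np.linalg.inv(T@np.array(s['T_tool_cam']))
    K=np.array([[s['fx'],0,s['cx']],[0,s['fy'],s['cy']],[0,0,1.]])
    return dict(im=cv2.cvtColor(np.array(s['color']),cv2.COLOR_RGB2BGR),W=W,K=K,d=np.array(s['dist'],float))
def ray(c,uv):
    p=cv2.undistortPoints(np.array(uv,float).reshape(-1,1,2),c['K'],c['d']).reshape(-1,2)
    D=np.c_[p[:,0],-p[:,1],-np.ones(len(p))]@c['W'][:3,:3]
    return -c['W'][:3,:3].T@c['W'][:3,3],D
def onz(c,uv,z):
    o,D=ray(c,uv); return o+D*((z-o[2])/D[:,2])[:,None]
def proj(c,X):
    P=np.array(X,float).reshape(-1,3)@c['W'][:3,:3].T+c['W'][:3,3]
    P=P*[1,-1,-1]
    return cv2.projectPoints(P,np.zeros(3),np.zeros(3),c['K'],c['d'])[0].reshape(-1,2)
def tri(o1,d1,o2,d2):
    A=np.c_[d1,-d2]; t=np.linalg.lstsq(A,o2-o1,rcond=None)[0]
    a=o1+t[0]*d1;b=o2+t[1]*d2; return (a+b)/2,np.linalg.norm(a-b)
def save(c,n): np.savez(n,**c)
def load(n): return dict(np.load(n))
E
python3 - <<'E'
from h import *
for n in ('scene','top'):
    c=cam(n);save(c,n+'0.npz');cv2.imwrite(f'pics/{n}0.png',c['im']);print(n,-c['W'][:3,:3].T@c['W'][:3,3],c['K'][0,0],c['d'])
print(r.get_state())
E
```

```text
pics
scene [1.21073147 0.24831511 0.87643709] 506.16732068248245 [0.01435873 0.         0.         0.         0.        ]
top [0.42056147 0.02148211 1.10653737] 402.5013798706147 [-0.08614798  0.          0.          0.          0.        ]
{'clock': 0.1, 'q': array([ 1.28281402,  0.68990717, -0.19453089,  1.56619082,  0.15730977,
        0.90250581, -0.21509409]), 'qd': array([-0.00225609, -0.00133226,  0.00034644, -0.00338378, -0.00048141,
       -0.00056826, -0.00197837]), 'joint_torque': array([-1.80892101e-03, -5.28497207e+01, -1.27093915e+00, -1.53836471e+01,
       -5.25173976e-02,  2.02609241e-03,  5.95836877e-05]), 'tool_pos': array([ 0.1974582 , -0.59243208,  0.2489992 ]), 'eef_rot': array([ 9.87077336e-01,  1.60242558e-01, -1.87090480e-04, -7.87494951e-04]), 'contact_force': array([ 0.43047504,  0.04680241, -0.20579402]), 'moment': array([-0.04001035,  0.0281845 ,  0.01467604]), 'opening': 0.9976233888416053}
```

View pics/scene0.png

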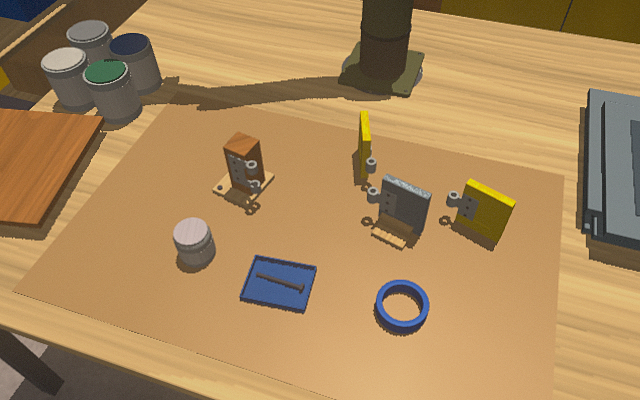

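View pics/top0.png

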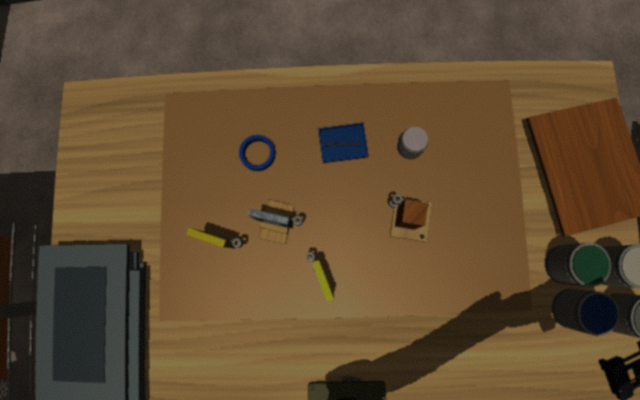

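Candidates for the door are grey at scene (404,207) / top (270,216), yellow at scene (364,147) / top (323,280), and yellow at scene (485,210) / top (208,238). The grey one, in its pale stand, matches the description. Next is one close crop to check it.

```bash
python3 - <<'E'
from h import *
s=load('scene0.npz')['im'];t=load('top0.npz')['im']
f=lambda im,x,y,w,h,k:cv2.resize(im[y:y+h,x:x+w],None,fx=k,fy=k,interpolation=cv2.INTER_NEAREST)
a=np.hstack([f(s,350,165,80,60+20,5),f(s,205,125,80,80,5)])
b=np.hstack([f(t,235,187,80,40,5),f(t,370,185,80,40,5)]) 
b=np.clip(b.astype(int)*2,0,255).astype(np.uint8)
cv2.imwrite('pics/crop1.png',np.vstack([a,b]))
E
```

```text
(no output)
```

View pics/crop1.png

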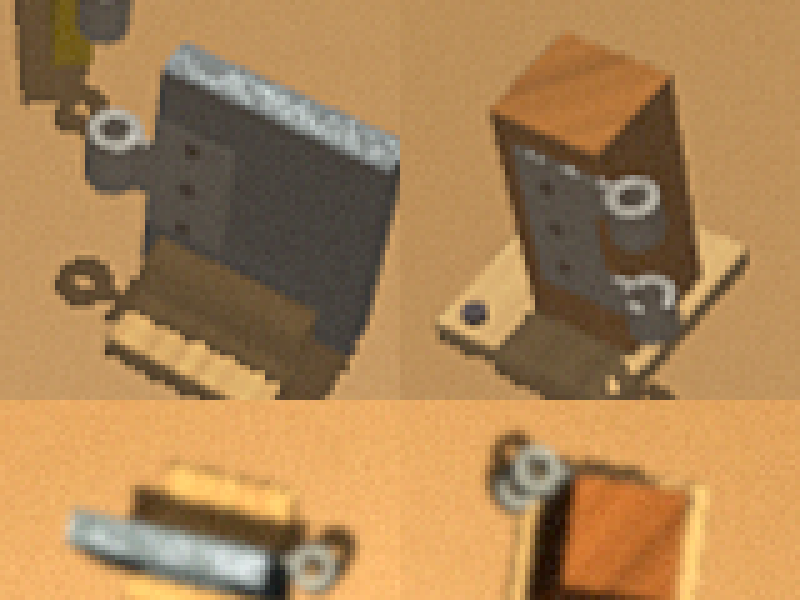

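```bash
python3 - <<'E'
from h import *
np.set_printoptions(precision=4,suppress=True)
S=load('scene0.npz');T=load('top0.npz')
def c(uv,x0,y0,ux,vy): return (np.array(uv,float)-[ux,vy])/5-.5+[x0,y0]
sd=lambda uv:c(uv,350,165,0,0); sj=lambda uv:c(uv,205,125,400,0)
td=lambda uv:c(uv,235,187,0,400); tj=lambda uv:c(uv,370,185,400,400)
print('door top scene',onz(S,sd([[180,45],[162,72],[395,168]]),.132))
print('door top top',onz(T,td([[70,512],[67,540],[275,555]]),.132))
print('dknuck scene',onz(S,sd([[115,130]]),.087),'top',onz(T,td([[315,565]]),.087))
print('post scene',onz(S,sj([[568,33],[672,78],[598,153],[493,112]]),.14))
print('post top',onz(T,tj([[568,472],[690,487]]),.14))
print('jknuck scene',onz(S,sj([[632,198]]),.126),'top',onz(T,tj([[538,466]]),.126))
# slope of door top in 'top' by grey mask line
im=T['im'];hsv=cv2.cvtColor(im,cv2.COLOR_BGR2HSV)
m=np.zeros(im.shape[:2],np.uint8); m[200:235,240:290]=1
m&=((hsv[...,1]<70)&(hsv[...,2]>70)).astype(np.uint8)
ys,xs=np.nonzero(m);print(len(xs),xs.min(),xs.max())
P=onz(T,np.c_[xs,ys],.132)[:,:2];mu=P.mean(0);u=np.linalg.svd(P-mu)[2][0];print('grey',mu,np.degrees(np.arctan2(u[1],u[0])),np.ptp((P-mu)@u))
q=R.from_quat(r.get_state()['eef_rot']).as_matrix();print(q)
w=snapshot('wrist');print(np.array(w['T_tool_cam']))
E
```

```text
door top scene [[0.5158 0.1317 0.132 ]
 [0.5323 0.1286 0.132 ]
 [0.5527 0.2263 0.132 ]]
door top top [[0.5547 0.2275 0.132 ]
 [0.5408 0.229  0.132 ]
 [0.5302 0.1263 0.132 ]]
dknuck scene [[0.5289 0.1112 0.087 ]] top [[0.5295 0.1108 0.087 ]]
post scene [[ 0.5017 -0.1984  0.14  ]
 [ 0.5134 -0.1447  0.14  ]
 [ 0.5641 -0.1557  0.14  ]
 [ 0.5558 -0.2075  0.14  ]]
post top [[ 0.5658 -0.1511  0.14  ]
 [ 0.5566 -0.2099  0.14  ]]
jknuck scene [[ 0.5714 -0.1391  0.126 ]] top [[ 0.5714 -0.139   0.126 ]]
266 248 287
grey [0.5354 0.1791] 75.2399447271083 0.09933689140425613
[[ 0.9486  0.3163 -0.0006]
 [ 0.3163 -0.9486  0.0015]
 [-0.0001 -0.0016 -1.    ]]
[[-0.0007  0.9662  0.2578  0.0663]
 [ 1.      0.0007  0.0001  0.0001]
 [-0.0001  0.2578 -0.9662 -0.1348]
 [ 0.      0.      0.      1.    ]]
```

The grey door is confirmed: its knuckle is on the left in the scene view, at scene (373,191) and top (298,220). The jamb's upper knuckle is at scene (251,164) and top (397,198). The two cameras agree within 1 mm: door knuckle (0.529, 0.111) with yaw about -12.5°, jamb axis (0.571, -0.139) with yaw about -10°. I'll now move over the jamb for a wrist view.

Emit:
drive_tool(commands=[{"wz": -0.134},{"wz": -0.134},{"wz": -0.134},{"wz": -0.134},{"wz": -0.134},{"wz": -0.134},{"wz": -0.134},{"wz": -0.134}])

```text
validation failed for argument at $.co...
```

Emit:
drive_tool(commands=[{"dx": 0.0425,"dy": 0.024,"dz": -0.0034},{"dx": 0.0425,"dy": 0.024,"dz": -0.0034},{"dx": 0.0425,"dy": 0.024,"dz": -0.0034},{"dx": 0.0425,"dy": 0.024,"dz": -0.0034},{"dx": 0.0425,"dy": 0.024,"dz": -0.0034},{"dx": 0.0425,"dy": 0.024,"dz": -0.0034},{"dx": 0.0425,"dy": 0.024,"dz": -0.0034},{"dx": 0.0425,"dy": 0.024,"dz": -0.0034},{"dx": 0.0425,"dy": 0.024,"dz": -0.0034},{"dx": 0.0425,"dy": 0.024,"dz": -0.0034},{"dx": 0.0425,"dy": 0.024,"dz": -0.0034},{"dx": 0.0425,"dy": 0.024,"dz": -0.0034}])

```text
validation failed for argument at $.co...
```

Emit:
drive_tool(commands=[{"claw": 0.55},{}])

```text
validation failed for argument at $.co...
```

```bash
python3 - <<'E'
from h import *
s=r.get_state();print(s['clock'],s['tool_pos'],R.from_quat(s['eef_rot']).as_matrix(),s['qd'],s['q'])
c=cam('wrist');save(c,'wj.npz');cv2.imwrite('pics/wj.png',c['im']);print(c['K'],c['d'],proj(c,[.5714,-.139,.126]))
E
```

```text
0.15 [ 0.19749204 -0.5925101   0.24913751] [[ 9.48668365e-01  3.16272160e-01 -5.03221295e-04]
 [ 3.16272549e-01 -9.48667563e-01  1.23706829e-03]
 [-8.61394598e-05 -1.33272263e-03 -9.99999108e-01]] [-0.0008792  -0.00246788  0.00119748 -0.00262391 -0.00041094  0.00042403
  0.00026324] [ 1.28282611  0.68974691 -0.19454583  1.56604866  0.15729176  0.9025219
 -0.21514004]
[[281.40072166   0.         318.6413551 ]
 [  0.         281.40072166 198.49741856]
 [  0.           0.           1.        ]] [-0.0004093  0.         0.         0.         0.       ] [[-312.15481007 -778.42914343]]
```

View pics/wj.png

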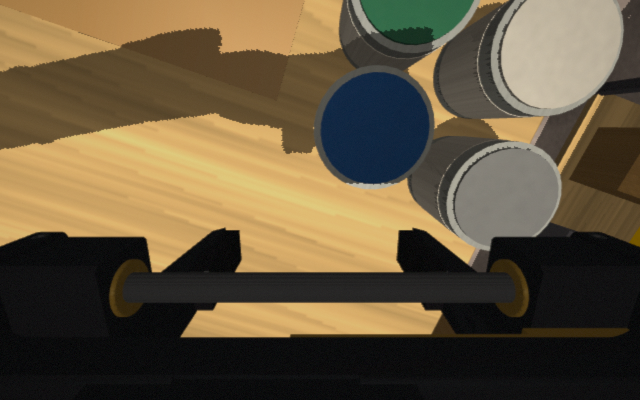

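Emit:
drive_tool(commands=[{"dx": 0,"dy": 0,"dz": 0,"wx": 0,"wy": 0,"wz": -0.134,"claw": 0.55},{"dx": 0,"dy": 0,"dz": 0,"wx": 0,"wy": 0,"wz": -0.134,"claw": 0.55},{"dx": 0,"dy": 0,"dz": 0,"wx": 0,"wy": 0,"wz": -0.134,"claw": 0.55},{"dx": 0,"dy": 0,"dz": 0,"wx": 0,"wy": 0,"wz": -0.134,"claw": 0.55},{"dx": 0,"dy": 0,"dz": 0,"wx": 0,"wy": 0,"wz": -0.134,"claw": 0.55},{"dx": 0,"dy": 0,"dz": 0,"wx": 0,"wy": 0,"wz": -0.134,"claw": 0.55},{"dx": 0,"dy": 0,"dz": 0,"wx": 0,"wy": 0,"wz": -0.134,"claw": 0.55},{"dx": 0,"dy": 0,"dz": 0,"wx": 0,"wy": 0,"wz": -0.134,"claw": 0.55}])

```text
clock: 1.0
tool_pos: [0.1975, -0.5928, 0.2495]
eef_rot: [0.765, 0.644, -0.0, -0.0]
contact_force: [0.5, -0.0, 0.1]
opening: 0.547
```

Emit:
drive_tool(commands=[{"dx": 0.038,"dy": 0.024,"dz": -0.004,"wx": 0,"wy": 0,"wz": 0,"claw": 0.55},{"dx": 0.038,"dy": 0.024,"dz": -0.004,"wx": 0,"wy": 0,"wz": 0,"claw": 0.55},{"dx": 0.038,"dy": 0.024,"dz": -0.004,"wx": 0,"wy": 0,"wz": 0,"claw": 0.55},{"dx": 0.038,"dy": 0.024,"dz": -0.004,"wx": 0,"wy": 0,"wz": 0,"claw": 0.55},{"dx": 0.038,"dy": 0.024,"dz": -0.004,"wx": 0,"wy": 0,"wz": 0,"claw": 0.55},{"dx": 0.038,"dy": 0.024,"dz": -0.004,"wx": 0,"wy": 0,"wz": 0,"claw": 0.55},{"dx": 0.038,"dy": 0.024,"dz": -0.004,"wx": 0,"wy": 0,"wz": 0,"claw": 0.55},{"dx": 0.038,"dy": 0.024,"dz": -0.004,"wx": 0,"wy": 0,"wz": 0,"claw": 0.55},{"dx": 0.038,"dy": 0.024,"dz": -0.004,"wx": 0,"wy": 0,"wz": 0,"claw": 0.55},{"dx": 0.038,"dy": 0.024,"dz": -0.004,"wx": 0,"wy": 0,"wz": 0,"claw": 0.55},{"dx": 0.038,"dy": 0.024,"dz": -0.004,"wx": 0,"wy": 0,"wz": 0,"claw": 0.55},{"dx": 0.038,"dy": 0.024,"dz": -0.004,"wx": 0,"wy": 0,"wz": 0,"claw": 0.55}])

```text
clock: 2.2
tool_pos: [0.5623, -0.1934, 0.2978]
eef_rot: [0.767, 0.642, -0.0, 0.0]
contact_force: [0.4, -1.0, -0.3]
opening: 0.552
```

Emit:
drive_tool(commands=[{"dx": 0,"dy": 0,"dz": 0,"wx": 0,"wy": 0,"wz": 0,"claw": 0.55},{"dx": 0,"dy": 0,"dz": 0,"wx": 0,"wy": 0,"wz": 0,"claw": 0.55}])

```text
clock: 2.4
tool_pos: [0.5619, -0.1936, 0.2975]
eef_rot: [0.766, 0.643, -0.0, -0.0]
contact_force: [-0.8, -0.7, 0.1]
opening: 0.55
```

```bash
python3 - <<'E'
from h import *
s=r.get_state();print(s['clock'],s['tool_pos'],R.from_quat(s['eef_rot']).as_matrix(),s['q'])
c=cam('wrist');save(c,'wj.npz');cv2.imwrite('pics/wj2.png',cv2.resize(c['im'][:260,140:500],None,fx=2,fy=2));print(proj(c,[.5714,-.139,.126]))
E
```

```text
2.4 [ 0.56186015 -0.19357901  0.29750436] [[ 1.73384882e-01  9.84854078e-01 -3.57626654e-04]
 [ 9.84854143e-01 -1.73384869e-01  6.72015087e-05]
 [ 4.17662914e-06 -3.63861818e-04 -9.99999934e-01]] [ 0.53252695  0.6241861  -0.48723124  1.59267482  0.32947321  1.00775945
 -0.22840516]
[[318.31261916 133.81301065]]
```

View pics/wj2.png

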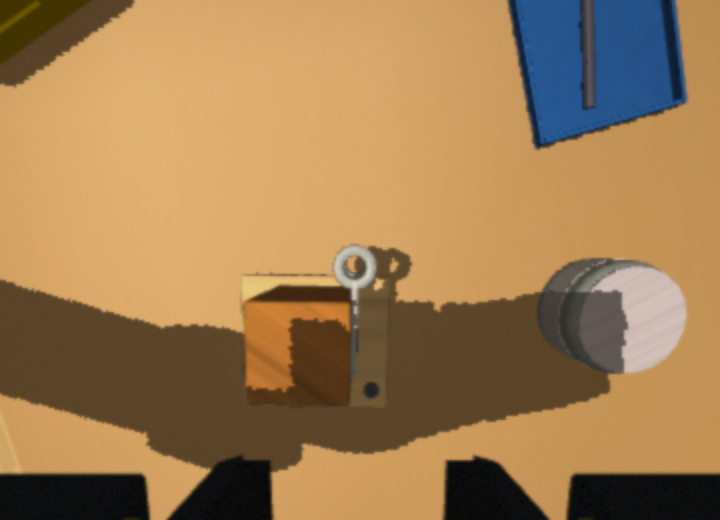

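Emit:
drive_tool(commands=[{"dx": 0.04,"dy": -0.0146,"dz": 0,"wx": 0,"wy": 0,"wz": 0,"claw": 0.55},{"dx": 0.04,"dy": -0.0146,"dz": 0,"wx": 0,"wy": 0,"wz": 0,"claw": 0.55},{"dx": 0.04,"dy": -0.0146,"dz": 0.0098,"wx": 0,"wy": 0,"wz": 0,"claw": 0.55},{"dx": 0.04,"dy": -0.0146,"dz": 0.0098,"wx": 0,"wy": 0,"wz": 0,"claw": 0.55},{"dx": 0.04,"dy": -0.0146,"dz": 0.0098,"wx": 0,"wy": 0,"wz": 0,"claw": 0.55},{"dx": 0.04,"dy": -0.0146,"dz": 0.0098,"wx": 0,"wy": 0,"wz": 0,"claw": 0.55},{"dx": 0,"dy": 0,"dz": 0,"wx": 0,"wy": 0,"wz": 0.044,"claw": 0.55},{"dx": 0,"dy": 0,"dz": 0,"wx": 0,"wy": 0,"wz": 0,"claw": 0.55},{"dx": 0,"dy": 0,"dz": 0,"wx": 0,"wy": 0,"wz": 0,"claw": 0.55}])

```text
clock: 3.35
tool_pos: [0.5176, 0.0544, 0.2584]
eef_rot: [0.782, 0.624, -0.001, 0.001]
contact_force: [0.0, -0.7, 0.2]
opening: 0.553
```

```bash
python3 - <<'E'
from h import *
np.set_printoptions(precision=4,suppress=True)
s=r.get_state();print(s['clock'],s['tool_pos'],R.from_quat(s['eef_rot']).as_matrix())
c=cam('wrist');save(c,'wd.npz');cv2.imwrite('pics/wd.png',cv2.resize(c['im'][:260,140:500],None,fx=2,fy=2));print(proj(c,[.5293,.111,.087]))
J=load('wj.npz');f=lambda uv:np.array(uv,float)/2-.25+[140,0]
print('jk',onz(J,f([[355,267]]),.126)); P=onz(J,f([[351,302],[349,405],[247,302],[247,403]]),.14);print(P)
E
```

```text
3.35 [0.5176 0.0544 0.2584] [[ 0.2218  0.9751 -0.0002]
 [ 0.9751 -0.2218 -0.0018]
 [-0.0018  0.0002 -1.    ]]
[[317.245  131.2296]]
jk [[ 0.5704 -0.1382  0.126 ]]
[[ 0.5654 -0.1547  0.14  ]
 [ 0.5546 -0.2087  0.14  ]
 [ 0.5128 -0.1454  0.14  ]
 [ 0.5007 -0.198   0.14  ]]
```

View pics/wd.png

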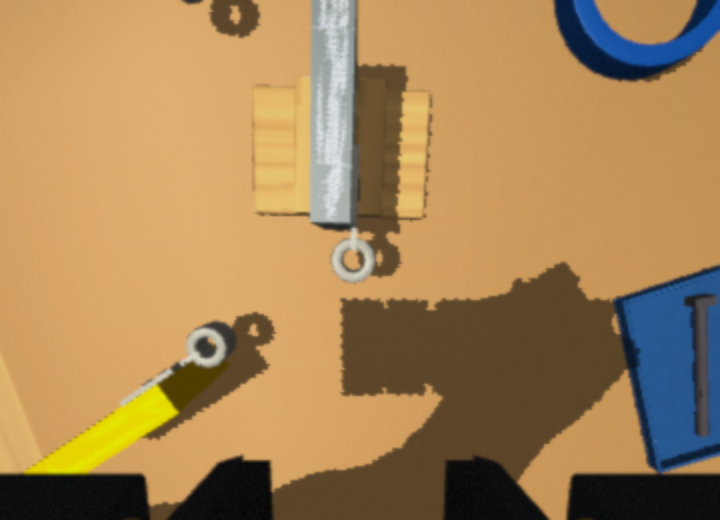

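```bash
python3 - <<'E'
from h import *
np.set_printoptions(precision=4,suppress=True)
c=load('wd.npz');f=lambda uv:np.array(uv,float)/2-.25+[140,0]
print('dk',onz(c,f([[353,260]]),.087))
# subpixel edges by gradient along rows
g=cv2.GaussianBlur(c['im'],(3,3),0).astype(float)[...,0]-cv2.GaussianBlur(c['im'],(3,3),0)[...,2] # blue-red: grey high, wood low
L=[];Rr=[]
for v in range(5,108,3):
    row=np.diff(g[v]); a=row[286:302];b=row[310:326]
    L.append((286+a.argmax()+.5,v));Rr.append((310+b.argmin()+.5,v))
for n,E in (('L',L),('R',Rr)):
    P=onz(c,np.array(E),.132)[:,:2]; k=cv2.fitLine(P.astype(np.float32),cv2.DIST_HUBER,0,1e-4,1e-4).ravel()
    print(n,E[0],E[-1],k,np.degrees(np.arctan(k[0]/k[1])))
print(onz(c,f([[311,222],[356,224]]),.132))
E
```

```text
dk [[0.5286 0.1127 0.087 ]]
L (np.float64(295.5), 5) (np.float64(294.5), 107) [0.2442 0.9697 0.5213 0.1626] 14.132341
R (np.float64(318.5), 5) (np.float64(318.5), 107) [0.2095 0.9778 0.5455 0.1782] 12.093503
[[0.5147 0.1337 0.132 ]
 [0.534  0.1284 0.132 ]]
```

Emit:
drive_tool(commands=[{"dx": 0.034,"dy": -0.003,"dz": 0,"wx": 0,"wy": 0,"wz": 0,"claw": 0.55},{"dx": 0.034,"dy": -0.003,"dz": 0,"wx": 0,"wy": 0,"wz": 0,"claw": 0.55},{"dx": 0.034,"dy": -0.003,"dz": 0,"wx": 0,"wy": 0,"wz": 0,"claw": 0.55},{"dx": 0.034,"dy": -0.003,"dz": 0,"wx": 0,"wy": 0,"wz": 0,"claw": 0.55},{"dx": 0,"dy": 0,"dz": 0.03,"wx": 0,"wy": 0,"wz": 0,"claw": 0.55},{"dx": 0,"dy": 0,"dz": 0.03,"wx": 0,"wy": 0,"wz": 0,"claw": 0.55},{"dx": 0,"dy": 0,"dz": 0.025,"wx": 0,"wy": 0,"wz": 0,"claw": 0.55},{"dx": 0,"dy": 0,"dz": 0,"wx": 0,"wy": 0,"wz": 0,"claw": 0.55},{"dx": 0,"dy": 0,"dz": 0,"wx": 0,"wy": 0,"wz": 0,"claw": 0.55}])

```text
clock: 4.3
tool_pos: [0.5363, 0.1911, 0.1738]
eef_rot: [0.781, 0.624, -0.0, 0.0]
contact_force: [0.1, 0.8, 0.4]
opening: 0.546
```

```bash
python3 - <<'E'
from h import *
np.set_printoptions(precision=4,suppress=True)
s=r.get_state();print(s['clock'],s['tool_pos'],s['contact_force'],R.from_quat(s['eef_rot']).as_matrix()[:,0])
c=cam('wrist');save(c,'wg.npz');cv2.imwrite('pics/wg.png',c['im'])
E
```

```text
4.3 [0.5363 0.1911 0.1738] [0.0585 0.7614 0.3953] [ 0.221   0.9753 -0.0004]
```

View pics/wg.png

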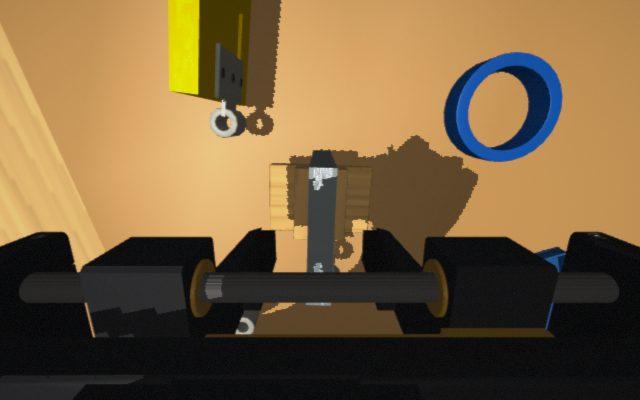

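Wrist view: the door's top edge lies between the jaws. It is centred at column ~322, between rows 165 and 300, while the jaws centre at ~319. I'll measure the offset and yaw at sub-pixel level.

```bash
python3 - <<'E'
from h import *
np.set_printoptions(precision=4,suppress=True)
c=load('wg.npz');b=cv2.GaussianBlur(c['im'],(3,3),0).astype(float);g=b[...,0]-b[...,2]
s=r.get_state();M=R.from_quat(s['eef_rot']).as_matrix();t=s['tool_pos']
L=[];Rr=[]
for v in range(184,228,2):
    row=np.diff(g[v]);L.append((300+row[300:316].argmax()+.5,v));Rr.append((328+row[328:344].argmin()+.5,v))
for n,E in (('L',L),('R',Rr)):
    P=(onz(c,np.array(E),.132)-t)@M
    k=np.polyfit(P[:,0],P[:,1],1); print(n,E[0],E[-1],'y at mid',P[:,1].mean(),'slope deg',np.degrees(np.arctan(k[0])),'x',P[0,0],P[-1,0])
E
```

```text
L (np.float64(308.5), 184) (np.float64(307.5), 226) y at mid -0.007089329264041883 slope deg 1.9359177314407143 x 0.02777936080807167 -0.0008191570820438777
R (np.float64(336.5), 184) (np.float64(334.5), 226) y at mid 0.01088407808889179 slope deg 1.88570533647132 x 0.02776108653319137 -0.0008363198616396906
```

Emit:
drive_tool(commands=[{"dx": 0,"dy": 0.0016,"dz": 0,"wx": 0,"wy": 0,"wz": 0.03,"claw": 0.55},{"dx": 0,"dy": 0,"dz": 0.017,"wx": 0,"wy": 0,"wz": 0,"claw": 0.55},{"dx": 0,"dy": 0,"dz": 0.017,"wx": 0,"wy": 0,"wz": 0,"claw": 0.55},{"dx": 0,"dy": 0,"dz": 0.017,"wx": 0,"wy": 0,"wz": 0,"claw": 0.55},{"dx": 0,"dy": 0,"dz": 0.017,"wx": 0,"wy": 0,"wz": 0,"claw": 0.55},{"dx": 0,"dy": 0,"dz": 0,"wx": 0,"wy": 0,"wz": 0,"claw": 0.55},{"dx": 0,"dy": 0,"dz": 0,"wx": 0,"wy": 0,"wz": 0,"claw": 0.55}])

```text
clock: 5.05
tool_pos: [0.5379, 0.1921, 0.1065]
eef_rot: [0.79, 0.613, 0.001, 0.0]
contact_force: [0.7, -0.1, 0.8]
opening: 0.556
```

Emit:
drive_tool(commands=[{"dx": 0,"dy": 0,"dz": 0,"wx": 0,"wy": 0,"wz": 0,"claw": 0.3},{"dx": 0,"dy": 0,"dz": 0,"wx": 0,"wy": 0,"wz": 0,"claw": 0.25},{"dx": 0,"dy": 0,"dz": 0,"wx": 0,"wy": 0,"wz": 0,"claw": 0.15},{"dx": 0,"dy": 0,"dz": 0,"wx": 0,"wy": 0,"wz": 0,"claw": 0.0},{"dx": 0,"dy": 0,"dz": 0,"wx": 0,"wy": 0,"wz": 0,"claw": 0.0},{"dx": 0,"dy": 0,"dz": 0,"wx": 0,"wy": 0,"wz": 0,"claw": 0.0},{"dx": 0,"dy": 0,"dz": 0,"wx": 0,"wy": 0,"wz": 0,"claw": 0.0}], grip_force=20)

```text
clock: 5.75
tool_pos: [0.5376, 0.1919, 0.1059]
eef_rot: [0.79, 0.613, 0.0, 0.0]
contact_force: [0.0, -0.4, 4.2]
opening: 0.202
```

Emit:
drive_tool(commands=[{"dx": 0,"dy": 0,"dz": -0.005,"wx": 0,"wy": 0,"wz": 0,"claw": 0},{"dx": 0,"dy": 0,"dz": -0.01,"wx": 0,"wy": 0,"wz": 0,"claw": 0},{"dx": 0,"dy": 0,"dz": -0.01,"wx": 0,"wy": 0,"wz": 0,"claw": 0},{"dx": 0,"dy": 0,"dz": -0.015,"wx": 0,"wy": 0,"wz": 0,"claw": 0},{"dx": 0,"dy": 0,"dz": -0.015,"wx": 0,"wy": 0,"wz": 0,"claw": 0},{"dx": 0,"dy": 0,"dz": -0.015,"wx": 0,"wy": 0,"wz": 0,"claw": 0},{"dx": 0,"dy": 0,"dz": -0.01,"wx": 0,"wy": 0,"wz": 0,"claw": 0},{"dx": 0,"dy": 0,"dz": 0,"wx": 0,"wy": 0,"wz": 0,"claw": 0},{"dx": 0,"dy": 0,"dz": 0,"wx": 0,"wy": 0,"wz": 0,"claw": 0},{"dx": 0,"dy": 0,"dz": 0,"wx": 0,"wy": 0,"wz": 0,"claw": 0}])

```text
clock: 6.75
tool_pos: [0.5366, 0.1915, 0.1848]
eef_rot: [0.79, 0.613, -0.001, -0.0]
contact_force: [-0.7, 0.2, -2.4]
opening: 0.197
```

```bash
python3 - <<'E'
from h import *
np.set_printoptions(precision=4,suppress=True)
s=r.get_state();print(s['clock'],s['tool_pos'],s['contact_force'],s['moment'],s['opening']);M=R.from_quat(s['eef_rot']).as_matrix();print(M)
S=cam('scene');save(S,'sl.npz');T=cam('top');save(T,'tl.npz')
# predicted knuckle if the door is unmoved in the hand: grasp at door y about +10..12, top .018 above grasp
k=s['tool_pos']+M@np.array([-.011-.067,.0105,0]);k[2]=.072+s['tool_pos'][2]-.106
us=proj(S,k)[0];ut=proj(T,k)[0];print(k,us,ut)
f=lambda im,c,k:cv2.resize(im[int(c[1])-40:int(c[1])+50,int(c[0])-40:int(c[0])+60],None,fx=k,fy=k,interpolation=cv2.INTER_CUBIC)
print(us.astype(int)-40,ut.astype(int)-40)
b=np.clip(T['im'].astype(int)*2,0,255).astype(np.uint8)
cv2.imwrite('pics/lift.png',np.hstack([f(S['im'],us,4),f(b,ut,4)]))
E
```

```text
6.75 [0.5366 0.1915 0.1848] [-0.7444  0.2429 -2.4187] [-0.0203 -0.0332  0.0093] 0.19747486672934703
[[ 0.2483  0.9687 -0.0014]
 [ 0.9687 -0.2483 -0.0008]
 [-0.0011 -0.0012 -1.    ]]
[0.5274 0.1134 0.1508] [375.786  168.9277] [294.0524 217.6419]
[335 128] [254 177]
```

View pics/lift.png

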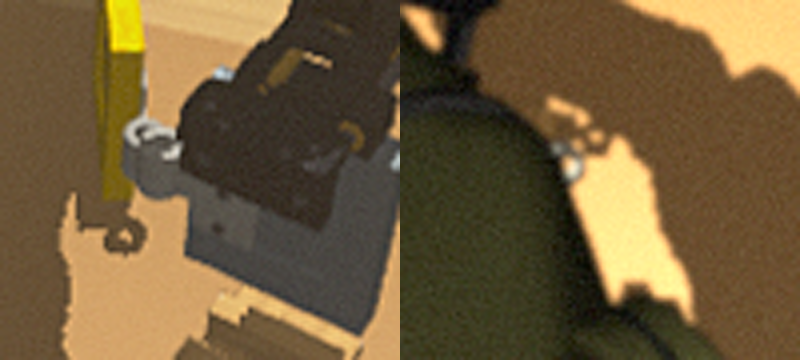

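The door is lifted and hangs about level; the weight reads 2.4 N. The knuckle ring is at crop (153,138), i.e. scene (373,162). The door's lower front corners are at crop (185,252) and (362,333). I'll compare these with the rigid-door prediction.

```bash
python3 - <<'E'
from h import *
np.set_printoptions(precision=4,suppress=True)
S=load('sl.npz');s=r.get_state();M=R.from_quat(s['eef_rot']).as_matrix();t=s['tool_pos']
f=lambda uv:np.array(uv,float)/4-.4+[335,128]
obs=f([[153,138],[185,252],[362,333]])
# door point (x,y,z from door_mid) -> tool: x_t=y-yg, y_t=x, z_t=-(z-zg)
def w(p,yg=.011,zg=.034): return t+M@np.array([p[1]-yg,p[0],-(p[2]-zg)])
pts=[(.0105,-.067,.015),(.009,-.05,-.06),(.009,.05,-.06)]
print(obs);print(np.array([proj(S,w(p))[0] for p in pts]))
for o,p in zip(obs,pts):
    X=w(p); print('obs world on pred z',onz(S,[o],X[2])[0],'pred',X)
E
```

```text
[[372.85 162.1 ]
 [380.85 190.6 ]
 [425.1  210.85]]
[[376.3316 163.6168]
 [381.4184 191.9112]
 [425.6099 212.48  ]]
obs world on pred z [0.5256 0.1059 0.1658] pred [0.5275 0.1134 0.1658]
obs world on pred z [0.527  0.1282 0.0908] pred [0.5301 0.1302 0.0908]
obs world on pred z [0.5512 0.2253 0.0907] pred [0.555  0.2271 0.0907]
```

```bash
python3 - <<'E'
from h import *
np.set_printoptions(precision=4,suppress=True)
c=load('wj.npz');hsv=cv2.cvtColor(c['im'],cv2.COLOR_BGR2HSV).astype(int)
print(hsv[160,258:268].tolist(),hsv[160,308:322].tolist())
b=cv2.GaussianBlur(c['im'],(3,3),0).astype(float);g=np.log(b[...,2]+5)-np.log(b[...,0]+5)
for n,(a,z) in (('L',(256,270)),('R',(308,320))):
    E=[]
    for v in range(156,200,2):
        d=np.abs(np.diff(g[v,a:z]));E.append((a+d.argmax()+.5,v))
    P=onz(c,np.array(E),.14)[:,:2].astype(np.float32);k=cv2.fitLine(P,cv2.DIST_HUBER,0,1e-4,1e-4).ravel()
    print(n,E[0],E[-1],np.degrees(np.arctan(k[0]/k[1])),k[2:])
S=load('sl.npz')
g=cv2.GaussianBlur(S['im'],(3,3),0).astype(float).sum(2)
E=[]
for u in range(384,423,2):
    d=np.diff(g[180:225,u]);E.append((u,180+d.argmax()+.5))
print(E); print('slope',np.polyfit(*np.array(E)[:].T,1))
E
```

```text
[[17, 130, 220], [17, 130, 220], [17, 130, 216], [19, 123, 182], [16, 166, 181], [15, 187, 195], [14, 190, 197], [15, 189, 194], [15, 190, 192], [15, 191, 192]] [[15, 190, 110], [15, 190, 181], [15, 188, 198], [15, 191, 204], [15, 191, 204], [15, 190, 201], [14, 187, 165], [14, 133, 100], [18, 39, 84], [25, 33, 85], [19, 90, 96], [18, 124, 103], [18, 134, 103], [17, 124, 103]]
L (np.float64(261.5), 156) (np.float64(262.5), 198) 11.589743 [ 0.5055 -0.1721]
R (np.float64(314.5), 156) (np.float64(313.5), 198) 10.24384 [ 0.5598 -0.1819]
[(384, np.float64(192.5)), (386, np.float64(193.5)), (388, np.float64(194.5)), (390, np.float64(195.5)), (392, np.float64(196.5)), (394, np.float64(197.5)), (396, np.float64(198.5)), (398, np.float64(199.5)), (400, np.float64(200.5)), (402, np.float64(201.5)), (404, np.float64(202.5)), (406, np.float64(203.5)), (408, np.float64(204.5)), (410, np.float64(205.5)), (412, np.float64(206.5)), (414, np.float64(206.5)), (416, np.float64(207.5)), (418, np.float64(208.5)), (420, np.float64(209.5)), (422, np.float64(210.5))]
slope [ 0.4718 11.6128]
```

Correction: the ring I read belongs to the yellow door behind. The lower edge, fitted by gradient, agrees with the rigid prediction to 0.6 px, so there is no tilt or slip. The jamb yaw is -10.9°. Next I'll move to a pre-insert pose 50 mm short along the jamb's +y.

Emit:
drive_tool(commands=[{"dx": 0,"dy": 0,"dz": 0,"wx": 0,"wy": 0,"wz": -0.03,"claw": 0},{"dx": 0,"dy": 0,"dz": 0,"wx": 0,"wy": 0,"wz": -0.031,"claw": 0},{"dx": -0.019,"dy": 0.0085,"dz": 0,"wx": 0,"wy": 0,"wz": 0,"claw": 0},{"dx": -0.019,"dy": 0.0085,"dz": 0,"wx": 0,"wy": 0,"wz": 0,"claw": 0},{"dx": -0.019,"dy": 0.0085,"dz": 0,"wx": 0,"wy": 0,"wz": 0,"claw": 0},{"dx": -0.019,"dy": 0.0085,"dz": 0,"wx": 0,"wy": 0,"wz": 0,"claw": 0},{"dx": -0.019,"dy": 0.0085,"dz": 0,"wx": 0,"wy": 0,"wz": 0,"claw": 0},{"dx": -0.019,"dy": 0.0085,"dz": 0,"wx": 0,"wy": 0,"wz": 0,"claw": 0},{"dx": -0.019,"dy": 0.0085,"dz": 0,"wx": 0,"wy": 0,"wz": 0,"claw": 0},{"dx": -0.019,"dy": 0.0085,"dz": 0,"wx": 0,"wy": 0,"wz": 0,"claw": 0},{"dx": -0.019,"dy": 0.0085,"dz": 0,"wx": 0,"wy": 0,"wz": 0,"claw": 0},{"dx": -0.018,"dy": 0.0085,"dz": 0,"wx": 0,"wy": 0,"wz": 0,"claw": 0}])

```text
clock: 8.05
tool_pos: [0.585, -0.0109, 0.1853]
eef_rot: [0.771, 0.637, -0.0, -0.0]
contact_force: [0.3, 0.8, -3.6]
opening: 0.204
```

Emit:
drive_tool(commands=[{"dx": 0,"dy": 0,"dz": 0.013,"wx": 0,"wy": 0,"wz": 0,"claw": 0},{"dx": 0,"dy": 0,"dz": 0.013,"wx": 0,"wy": 0,"wz": 0,"claw": 0},{"dx": 0,"dy": 0,"dz": 0.013,"wx": 0,"wy": 0,"wz": 0,"claw": 0},{"dx": 0,"dy": 0,"dz": 0.013,"wx": 0,"wy": 0,"wz": 0,"claw": 0},{"dx": 0,"dy": 0,"dz": 0.013,"wx": 0,"wy": 0,"wz": 0,"claw": 0},{"dx": 0,"dy": 0,"dz": 0,"wx": 0,"wy": 0,"wz": 0,"claw": 0},{"dx": 0,"dy": 0,"dz": 0,"wx": 0,"wy": 0,"wz": 0,"claw": 0},{"dx": 0,"dy": 0,"dz": 0,"wx": 0,"wy": 0,"wz": 0,"claw": 0}])

```text
clock: 8.85
tool_pos: [0.5854, -0.0095, 0.121]
eef_rot: [0.771, 0.637, 0.0, 0.0]
contact_force: [0.8, 0.3, -2.5]
opening: 0.198
```

```bash
python3 - <<'E'
from h import *
np.set_printoptions(precision=4,suppress=True)
s=r.get_state();M=R.from_quat(s['eef_rot']).as_matrix();t=s['tool_pos'];print(s['clock'],t,s['contact_force'],s['opening']);print(M)
S=cam('scene');save(S,'sp.npz');T=cam('top');save(T,'tp.npz')
kt=t+M@np.array([-.079,.0107,.034-.015]);print('ktop',kt,proj(S,kt),proj(T,kt),'jamb up',proj(S,[.5708,-.1386,.126]),proj(T,[.5708,-.1386,.126]))
f=lambda im,x,y,w,h,k:cv2.resize(im[y:y+h,x:x+w],None,fx=k,fy=k,interpolation=cv2.INTER_CUBIC)
b=np.clip(T['im'].astype(int)*2,0,255).astype(np.uint8)
cv2.imwrite('pics/pre.png',np.hstack([f(S['im'],225,125,100,100,5),f(b,365,180,60,100,5)]))
E
```

```text
8.85 [ 0.5854 -0.0095  0.121 ] [ 0.8259  0.3322 -2.5488] 0.19755144733934984
[[ 0.1886  0.982   0.0011]
 [ 0.982  -0.1886  0.0001]
 [ 0.0003  0.0011 -1.    ]]
ktop [ 0.581  -0.0891  0.102 ] [[272.5938 180.89  ]] [[375.6484 196.0683]] jamb up [[251.2465 163.9721]] [[396.9492 197.9509]]
```

View pics/pre.png

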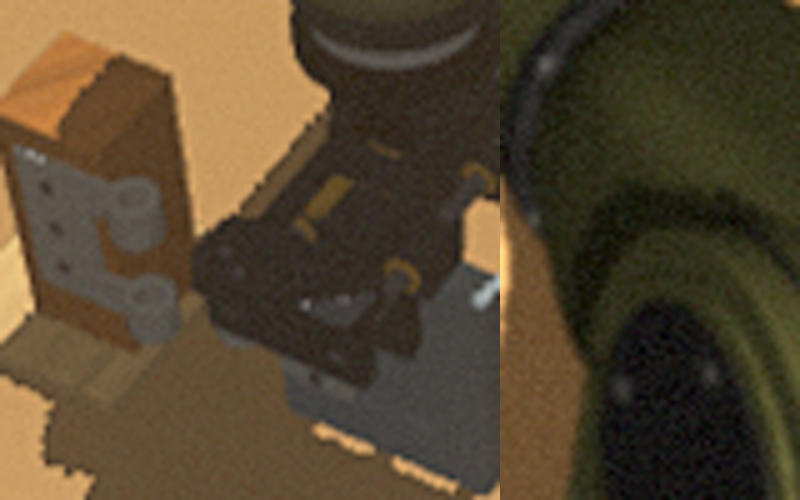

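```bash
python3 - <<'E'
from h import *
np.set_printoptions(precision=3,suppress=True)
S=load('sp.npz');s=r.get_state();M=R.from_quat(s['eef_rot']).as_matrix();t=s['tool_pos']
def w(p,yg=.012,zg=.034): return t+M@np.array([p[1]-yg,p[0],-(p[2]-zg)])
c=lambda q:(q+.5-[225,125])*5
for n,p in dict(cornerL=(.009,-.05,-.06),cornerR=(.009,.05,-.06),topL=(.009,-.05,.06),knbotL=(.0105,-.079,-.015),knbotfront=(.0225,-.067,-.015),leafbot=(.012,-.049,-.031),leafR=(.012,-.013,-.031)).items():
    print(n,c(proj(S,w(p))[0]))
g=cv2.GaussianBlur(S['im'],(3,3),0).astype(float)
a,b=[proj(S,w(p))[0] for p in ((.009,-.05,-.06),(.009,.05,-.06))]
for u in range(285,324,3):
    d=np.diff(g[195:230,u,2]);v=195+d.argmax()+.5;print(u,v,'pred',round(a[1]+(u-a[0])*(b[1]-a[1])/(b[0]-a[0]),2),end=' | ')
E
```

```text
cornerL [290.414 409.602]
cornerR [489.968 498.94 ]
topL [267.811 217.927]
knbotL [222.958 318.776]
knbotfront [230.892 347.916]
leafbot [283.461 371.875]
leafR [355.503 403.753]
285 197.5 pred 207.5 | 288 209.5 pred 208.85 | 291 209.5 pred 210.19 | 294 211.5 pred 211.53 | 297 212.5 pred 212.87 | 300 213.5 pred 214.22 | 303 215.5 pred 215.56 | 306 216.5 pred 216.9 | 309 218.5 pred 218.25 | 312 219.5 pred 219.59 | 315 220.5 pred 220.93 | 318 222.5 pred 222.28 | 321 223.5 pred 223.62 |
```

The scene view shows the jamb knuckle tops at crop (137,196) and (152,293). The door's lower corner at crop (290,410) matches the prediction to within 0.3 px, so the in-hand pose is sound. I'll insert slowly along tool -x.

Emit:
drive_tool(commands=[{"dx": -0.005,"dy": -0.0007,"dz": 0.0018,"wx": 0,"wy": 0,"wz": 0,"claw": 0},{"dx": -0.005,"dy": 0,"dz": 0,"wx": 0,"wy": 0,"wz": 0,"claw": 0},{"dx": -0.005,"dy": 0,"dz": 0,"wx": 0,"wy": 0,"wz": 0,"claw": 0},{"dx": -0.004,"dy": 0,"dz": 0,"wx": 0,"wy": 0,"wz": 0,"claw": 0},{"dx": -0.004,"dy": 0,"dz": 0,"wx": 0,"wy": 0,"wz": 0,"claw": 0},{"dx": -0.004,"dy": 0,"dz": 0,"wx": 0,"wy": 0,"wz": 0,"claw": 0},{"dx": -0.003,"dy": 0,"dz": 0,"wx": 0,"wy": 0,"wz": 0,"claw": 0},{"dx": 0,"dy": 0,"dz": 0,"wx": 0,"wy": 0,"wz": 0,"claw": 0},{"dx": 0,"dy": 0,"dz": 0,"wx": 0,"wy": 0,"wz": 0,"claw": 0},{"dx": 0,"dy": 0,"dz": 0,"wx": 0,"wy": 0,"wz": 0,"claw": 0}])

```text
clock: 9.95
tool_pos: [0.5787, -0.0387, 0.1188]
eef_rot: [0.771, 0.637, 0.0, -0.0]
contact_force: [-0.2, 0.9, -2.5]
opening: 0.203
```

Emit:
drive_tool(commands=[{"dx": -0.003,"dy": 0,"dz": 0,"wx": 0,"wy": 0,"wz": 0,"claw": 0},{"dx": -0.003,"dy": 0,"dz": 0,"wx": 0,"wy": 0,"wz": 0,"claw": 0},{"dx": -0.003,"dy": 0,"dz": 0,"wx": 0,"wy": 0,"wz": 0,"claw": 0},{"dx": -0.003,"dy": 0,"dz": 0,"wx": 0,"wy": 0,"wz": 0,"claw": 0},{"dx": -0.003,"dy": 0,"dz": 0,"wx": 0,"wy": 0,"wz": 0,"claw": 0},{"dx": -0.003,"dy": 0,"dz": 0,"wx": 0,"wy": 0,"wz": 0,"claw": 0},{"dx": -0.002,"dy": 0,"dz": 0,"wx": 0,"wy": 0,"wz": 0,"claw": 0},{"dx": 0,"dy": 0,"dz": 0,"wx": 0,"wy": 0,"wz": 0,"claw": 0},{"dx": 0,"dy": 0,"dz": 0,"wx": 0,"wy": 0,"wz": 0,"claw": 0},{"dx": 0,"dy": 0,"dz": 0,"wx": 0,"wy": 0,"wz": 0,"claw": 0}])

```text
clock: 10.95
tool_pos: [0.5749, -0.0585, 0.1187]
eef_rot: [0.771, 0.637, 0.0, -0.0]
contact_force: [0.4, 0.4, -2.9]
opening: 0.203
```

```bash
python3 - <<'E'
from h import *
np.set_printoptions(precision=4,suppress=True)
X=[];F=[];
for i in range(5):
    s=r.get_state();X.append(s['tool_pos']);F.append(s['contact_force']);S=cam('scene')
t=np.mean(X,0);M=R.from_quat(s['eef_rot']).as_matrix();print(s['clock'],t,np.std(X,0),np.mean(F,0),s['moment'],s['opening'],M[2])
save(S,'sf.npz')
k=t+M@np.array([-.079,.0107,.034]);print('knuckle',k,'goal .5708 -.1384 .085')
f=lambda p,S=S:proj(S,t+M@np.array([p[1]-.012,p[0],-(p[2]-.034)]))[0]
c=lambda q:(q+.5-[225,125])*7
for n,p in dict(cornerL=(.009,-.05,-.06),knbotfront=(.0225,-.067,-.015),kntopfront=(.0225,-.067,.015)).items(): print(n,c(f(p)))
J=lambda dx,z:np.array([.5708,-.1384,0])+dx*np.array([.982,-.189,0])+[0,0,z]
print('jamb up bot front, low top ctr, low top front',c(proj(S,[J(.012,.104),J(0,.066),J(.012,.066)])))
cv2.imwrite('pics/fin.png',cv2.resize(np.clip(S['im'][125:210,225:325].astype(float)*1.6,0,255).astype(np.uint8),None,fx=7,fy=7,interpolation=cv2.INTER_CUBIC))
E
```

```text
11.15 [ 0.5749 -0.0585  0.1187] [0.     0.0001 0.    ] [ 0.2808  0.3392 -3.121 ] [ 0.0006 -0.0358  0.0129] 0.19733696792887082 [ 0.      0.0001 -1.    ]
knuckle [ 0.5705 -0.1381  0.0847] goal .5708 -.1384 .085
cornerL [276.0919 515.909 ]
knbotfront [189.6434 429.2384]
kntopfront [177.2966 362.3187]
jamb up bot front, low top ctr, low top front [[173.7731 353.5242]
 [211.8986 412.813 ]
 [189.4756 438.3104]]
```

View pics/fin.png

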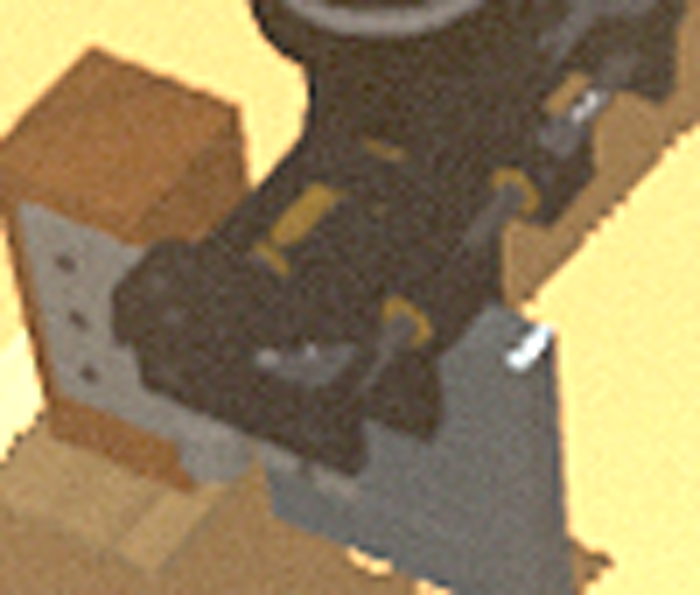

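```bash
python3 - <<'E'
from h import *
np.set_printoptions(precision=2,suppress=True)
S=load('sf.npz');s=r.get_state();M=R.from_quat(s['eef_rot']).as_matrix();t=s['tool_pos']
w=lambda p:proj(S,t+M@np.array([p[1]-.012,p[0],-(p[2]-.034)]))[0]
g=cv2.GaussianBlur(S['im'],(3,3),0).astype(float)[...,2]
a,b=w((.009,-.05,-.06)),w((.009,.05,-.06));print(a,b)
print('bottom obs-pred',[round(190+np.diff(g[190:225,u]).argmax()+.5-(a[1]+(u-a[0])*(b[1]-a[1])/(b[0]-a[0])),1) for u in range(266,304,3)])
for x in (.009,-.009):
  c,d=w((x,.05,.04)),w((x,.05,-.05));print('right edge obs-pred',x,[round(295+np.diff(g[v,295:320]).argmax()+.5-(c[0]+(v-c[1])*(d[0]-c[0])/(d[1]-c[1])),1) for v in range(176,206,4)])
# left edge below gripper
c,d=w((.009,-.05,-.04)),w((.009,-.05,-.06));print('left',c,d,[(v,258+np.diff(g[v,258:270]).argmin()+.5) for v in range(193,199)])
f=[-.0102*0]; 
E
```

```text
[263.91 198.19] [302.61 215.51]
bottom obs-pred [np.float64(0.4), np.float64(0.0), np.float64(-10.3), np.float64(-0.7), np.float64(-0.0), np.float64(-1.3), np.float64(0.3), np.float64(-0.0), np.float64(-0.4), np.float64(-0.7), np.float64(-0.1), np.float64(-0.4), np.float64(-0.7)]
right edge obs-pred 0.009 [np.float64(4.7), np.float64(4.5), np.float64(4.2), np.float64(3.9), np.float64(4.6), np.float64(4.3), np.float64(4.0), np.float64(9.7)]
right edge obs-pred -0.009 [np.float64(-0.4), np.float64(-0.6), np.float64(-0.9), np.float64(-1.1), np.float64(-0.3), np.float64(-0.6), np.float64(-0.8), np.float64(4.9)]
left [262.96 192.25] [263.91 198.19] [(193, np.float64(262.5)), (194, np.float64(262.5)), (195, np.float64(263.5)), (196, np.float64(263.5)), (197, np.float64(263.5)), (198, np.float64(263.5))]
```

```bash
python3 - <<'E'
from h import *
print(r.finish_job()); s=r.get_state();print(s['clock'],s['tool_pos'],s['contact_force'],s['opening'])
E
```

```text
the job is handed in; nothing more can be done
None
the job is handed in; nothing more can be done
```

I lifted the grey door straight out of its stand and brought its knuckle in between the two jamb knuckles. I handed the job in at about 11.2 s with the door still held at the 20 N grip setting. No verdict was reported.

**Position:** the last check puts the door knuckle at (0.5705, -0.1381, 0.0847). My jamb estimate is (0.5708, -0.1384, 0.085), so it is under 1 mm off. The door was turned to the measured jamb angle of about -10.9°, and the tool was vertical.

**Contact:** the sideways force read about 0.4 N. The vertical force of about -3 N is close to the door's weight, and the arm was steady.

**Not directly seen:** the gripper hid the knuckle in the gap, so the fit was inferred. In the scene view, the door's visible edges agreed with the predicted pose to about 0.6 px (roughly 1 mm), apart from a few stray edge readings.

**Disagreements on the way:** after the lift I first mistook the yellow door's knuckle for the grey one. The fit of the door's lower edge settled that. Separate estimates of the jamb axis differed by about 1 mm, inside the 4 mm tolerance.

I viewed ten pictures, exactly the budget. The arm's path kept clear of the pin, tin and tape roll.

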